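# Pop open the power dock on the baking table

### The arm

A 6-joint arm with a two-finger parallel gripper is mounted at the origin on the work surface. World frame = base frame: x ahead of the robot, y to its left, z up, the work surface at z = 0. Lengths are in mm, angles in rad, forces in N, time in s.
With the tool pointing down it reaches from about 400 to 925 mm from the base axis. Payload 3.4 kg.
Tool frame: the origin (TCP) lies between the finger pads; the fingertips stand 14 mm ahead of it and the grasp point (between the pads) lies 5 mm behind it; z points along the fingers, y is the direction in which the jaws open and shut (so a half turn about z gives the same grasp; the last joint's range is limited). The gripper opens to 85 mm and grips with 20 to 120 N. Pads are 22 mm wide; open, the fingers measure 114 mm over their backs; the gripper's body (76 mm by 85 mm) begins 54 mm behind the grasp point. The pads swing forward as they close: fully open they stand 13 mm farther back than shut.
Start: joints at [-1.198, 0.307, 1.506, -0, 1.328, -0.073], TCP at [248.425, -518.571, 245.305] pointing down, gripper open.
Joint ranges: [-3.12, 3.12], [-1.05, 2.28], [0.14, 2.33], [-1.42, 4.57], [0.1, 2.73], [-2.68, 2.68]. Speed limits (rad/s): [2.57, 2.57, 3.14, 3.14, 3.14, 3.14].

### API

Orientations are given as a unit quaternion [w, x, y, z].
In Python, from station import * gives the robot as it stands.
- The arm moves only by the tool move_arm, never from a script. Its argument "rows" is a list of rows, each a list of 7 numbers: the finger opening in m, from 0 to 0.0854, then the shift along the tool's x, y, z in m, then the turn, a rotation vector about the tool's x, y, z in rad. In form: [[fingers, x, y, z, ax, ay, az], ...]. A call has 1 to 20 rows; each row is the pose to reach, as a shift and turn from the pose commanded when the call began, along the tool's axes at that moment; what a row does not reach only later rows make up. A row lasts 1/12 s, in which the tool goes at most 41.7 mm and 7.16 degrees, less where a joint would pass 70% of its speed; a pose out of reach is approached as far as the arm can. A call with a gripper value outside its range is refused whole. The fingers move at their own pace and stop on an object; "grip_force" is the grip in N (left out, the last holds). Time passes only in rows, so rows that repeat a pose let the fingers close. It gives the time, the measured TCP pose, the force and the opening at its end, in the units of the state.
- state(): the state, without advancing time (a new reading comes with each control period).
- capture(name): name is "side" or "top" or "wrist"; returns a dict with "pixels" (420x560x3 uint8, red, green, blue), "depth" (420x560 float32, mm along the optical axis (not along the pixel's ray), 0 where there is no reading), "fx", "fy", "cx", "cy" (pixels), "k1" (the pictures are not rectified: a ray, as slopes to the right and down, at radius r is drawn at 1 + k1 r^2 times it, then the intrinsics apply), "extrinsics" (4x4, takes a point from world to camera coordinates); the wrist camera has in their place "tool_from_camera" (4x4, takes a point from camera to tool coordinates, whose origin is the TCP and whose axes are the flange's). Camera axes: x right, y down, z forward; pixel columns grow to the right and rows downward; lengths in mm; the calibration is good to about 2 mm. A picture is of the moment at which its call begins: read the wrist's pose just before it.
- hand_in(): hands the job in, once; it reports no verdict.
Trained networks look in a picture, given as the dict that the camera call returned (one of the last four; its "shot" number tells which), for a name from the list of things; names that differ only in an ending like _2 or _b are one class to them, and where a whole thing is asked for, a point or a joint stands for the part that bears it (a point fixed in the world has none). Each returns a list of dicts, best first, with "score" (0 to 1); they miss things now and then, are a little off and sometimes report something else, mostly with a low value. They report only what shows in the picture. A call takes as long as a camera call.
- recognise(name, picture): "location" ([x, y, z] in mm, in world coordinates, good to about 4 mm: the middle of the surface that is visible of it).
- trace(name, picture): "region" (420x560 bool, what is visible of it).
- place_of(name, picture): "location" ([x, y, z] in mm, in world coordinates, good to about 4 mm: a listed point, or the origin of a listed thing).
The state is a dict: "time": time; "joint_positions": joint angles; "joint_vel": joint speeds; "joint_efforts": joint torques, N m; "ee_pos": TCP position; "ee_rot": TCP orientation; "ft_force": force on the tool from outside, world axes, zero at the start; "wrist_torque": the same for the moment, N m; "finger_gap": finger opening in mm.
Only numpy, scipy, OpenCV 4.12 (cv2) and the standard library are available. Lean on these libraries where they do the work, as an engineer would, in place of code of your own. Each camera call takes 0.05 s, during which the arm holds its last target. There are 200 camera calls.

### The job

Open the power dock so that the mixer can be plugged in: somewhere along the bare metal strip in front of its lid there is an unmarked flush release button - find it by feel or by its fine seam, press it in with your fingertips until the lid springs up by itself, then take your hand away. Do not lift the lid by hand, and leave the cookie cutters, the jar and the mug where they stand.

Things in the scene. Friction and masses are not known exactly. Their poses are not given: they have to be found in the camera images.
- dock: Power dock, aluminium and black plastic, fixed to the table: 150 mm deep (x), 320 long (y), 60 high, turned up to 0.35 rad. Origin: centre of its underside; x from the strip side (robot side) to the lid's hinge, y along it, z up. On top: button strip x -75 to -15 mm, lid x -14 to 66, y -148 to 148. End caps cover the strip beyond y +-80 mm, top at z 60. All rigid.
- strip_mid (a point): Middle of the strip's flat face (dock x -45, y 0, z 58.5 mm); axes as the dock's. It marks the strip, not the button: the button's centre is on the strip's centre line (x -45), at a y from -38 to 38 mm that differs every time and is not reported. A fingertip set on the strip stops at z 58.5; one wholly inside the button's outline sinks to 52.
- button (a joint): Travel of the release button, m: 0 out, 0.005 fully in; straight down, springs back. A 50 (y) x 38 mm (x) rectangle of the strip's own metal with a 1 mm seam, its face 1.5 mm below the strip's. Its spring takes 2 N to start and 5 N fully in; the catch lets go at about 3 mm.
- lid (a joint): Angle of the lid, rad: 0 shut and latched, 1.4 fully up. Hinged along its far edge (dock x 66, z 56 mm); once the catch is free a damped spring swings its front edge up and away from the strip within about 1.5 s and keeps it up.
- lid_edge (a point): Middle of the lid's front edge, on its top face; next to the strip (dock x = -14, z = 60 mm) while shut.
- candy_cutter: Loose red plastic cookie cutter in the shape of a wrapped sweet, 95 x 55 mm, 24 mm high, lying in front of the dock. Origin at the centre of its underside.
- star_cutter: Loose steel star cookie cutter, 72 mm across, 22 mm high, lying in front of the dock. Origin at the centre of its underside.
- jar: Loose glass jar with steel cap, 54 mm diameter, 85 mm high, standing beyond one end of the dock. Origin at the centre of its underside.
- mug: Loose white mug, 80 mm diameter, 92 mm high, with a handle, standing beyond the other end of the dock. Origin at the centre of its underside.

How it is judged:
By the outcome, as a careful person would: the job done as asked, in the order asked, and still so for the second after the job is handed in, with the robot touching nothing.
It also fails if it takes over 45 s, if anything falls off the work surface, if the arm or the gripper's body presses on something with over 40 N, if the wrist force passes 120 N, or if a joint passes its speed limit or range.

## Working session

There is one attempt and no reset: what is moved stays moved. The work goes in short steps, Python scripts to look and compute and a tool call to move; the robot and the scene stay as the last step left them, time stands still between calls to the robot, and variables do not carry over. Pictures are saved under pics/ and viewed, about 8 in all and at most 12, crops included, and the job is handed in when it is done.

Besides the shell and the picture viewer there is one more tool, called after "Call:" as a command line: name --pt "numbers of a row" for each row, then --argument value for the rest. move_arm: Moves the arm, as the interface text tells. Its arguments: {"type":"object","properties":{"rows":{"type":"array"},"grip_force":{"type":"number"}},"required":["rows"]}

```bash
mkdir -p pics; cat > h.py <<'E'
from station import *
import numpy as np, cv2
def save(p,n,crop=None,s=1):
    im=p["pixels"][:,:,::-1]
    if crop: im=im[crop[0]:crop[1],crop[2]:crop[3]]
    cv2.imwrite("pics/"+n,cv2.resize(im,None,fx=s,fy=s,interpolation=cv2.INTER_CUBIC))
E
python3 - <<'E'
from h import *
s=state();print(s["time"],s["ee_pos"],s["ee_rot"],s["ft_force"])
t=capture("top");w=capture("side")
save(t,"top.png");save(w,"side.png")
for p in (t,w):
  for n in ["dock","strip_mid","lid_edge","candy_cutter","star_cutter","jar","mug"]:
    r=place_of(n,p);print(n,[(np.round(a["location"]),round(a["score"],2)) for a in r[:2]])
E
```

```text
0.0 [ 248.17189575 -517.94478797  244.40101323] [-1.00724659e-03  9.75155720e-01  2.21518132e-01 -1.53649008e-04] [ 0.77942426 -0.51036195 -0.92894202]
dock [(array([547.,  41.,   1.]), 0.74)]
strip_mid [(array([500.,  38.,  60.]), 0.84)]
lid_edge [(array([529.,  43.,  58.]), 0.86)]
candy_cutter [(array([386., 144.,   5.]), 0.63)]
star_cutter [(array([402., -53.,   3.]), 0.75)]
jar [(array([555., 326.,   2.]), 0.86)]
mug [(array([ 584., -219.,   -0.]), 0.61)]
dock [(array([544.,  48.,   1.]), 0.73)]
strip_mid [(array([498.,  42.,  58.]), 0.92)]
lid_edge [(array([534.,  39.,  63.]), 0.7)]
candy_cutter [(array([384., 143.,   4.]), 0.8), (array([499.,  44.,  55.]), 0.35)]
star_cutter [(array([401., -56.,  -2.]), 0.67)]
jar [(array([562., 328.,   0.]), 0.58)]
mug [(array([ 584., -211.,   -1.]), 0.6), (array([546.,  47.,   2.]), 0.41)]
```

View pics/top.png

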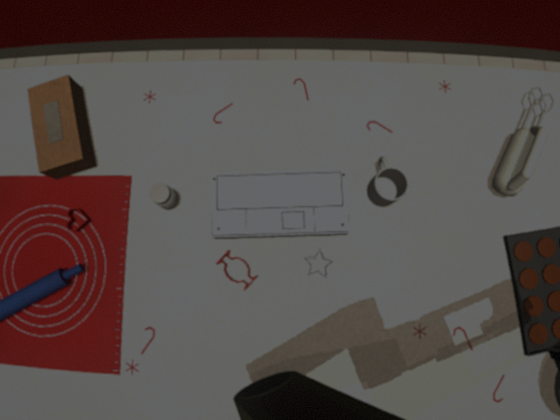

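The top view shows the dock at columns 212–349 and rows 172–237. A faint rectangle in the strip around (292,219) looks like the button seam. I'll zoom in and convert it to world coordinates.

```bash
cat >> h.py <<'E'
def ray_plane(p,u,v,z):
    K=np.array([[p["fx"],0,p["cx"]],[0,p["fy"],p["cy"]],[0,0,1.]])
    q=cv2.undistortPoints(np.array([[[u,v]]],float),K,np.array([p["k1"],0,0,0.]))[0,0]
    E=np.array(p["extrinsics"]);R,t=E[:3,:3],E[:3,3]
    o=-R.T@t;d=R.T@np.array([q[0],q[1],1]);return o+d*(z-o[2])/d[2]
E
python3 - <<'E'
from h import *
t=capture("top")
c=cv2.cvtColor(t["pixels"],cv2.COLOR_RGB2GRAY)[160:245,200:360]
c=cv2.normalize(c,None,0,255,cv2.NORM_MINMAX)
cv2.imwrite("pics/z.png",cv2.resize(c,None,fx=5,fy=5,interpolation=cv2.INTER_CUBIC))
for u,v in [(292.5,219.5),(217,179),(343,173),(217,210),(343,205),(246,220),(314,217)]: print(u,v,ray_plane(t,u,v,59).round(1))
m=trace("dock",t)[0]["region"];r=cv2.minAreaRect(np.argwhere(m)[:,::-1].astype(np.float32));print(r)
E
```

```text
292.5 219.5 [502.9  12.7  59. ]
217 179 [598.3 194.2  59. ]
343 173 [ 616.5 -107.2   59. ]
217 210 [523.2 191.1  59. ]
343 205 [ 538.8 -106.    59. ]
246 220 [500.3 121.7  59. ]
314 217 [509.4 -37.6  59. ]
((279.7353515625, 203.19386291503906), (67.32852172851562, 135.7320556640625), 88.76802062988281)
```

View pics/z.png

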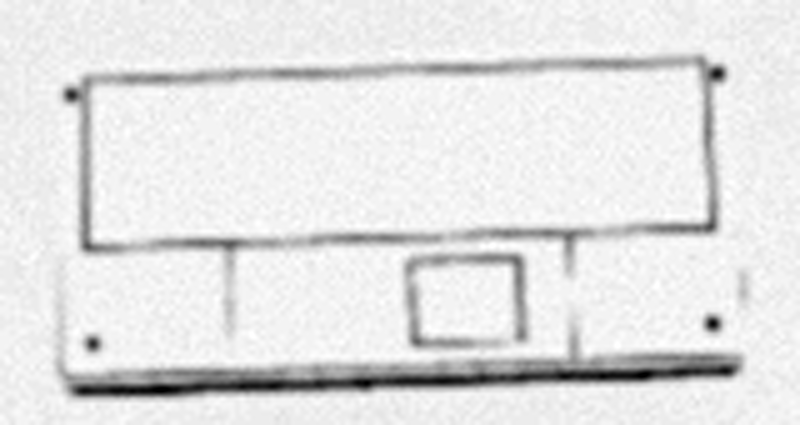

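The zoomed crop shows a clear seam rectangle with its centre at about (466,300), which is full-image (293.2,220) and world (501.5, 11). The dock's yaw is about 0.055. Next I'll move above it with the fingers closed and the jaw axis along the strip.

Call:
move_arm --pt "0 0.457 -0.368 0.095 0 0 0.394" --pt "0 0.457 -0.368 0.095 0 0 0.394" --pt "0 0.457 -0.368 0.095 0 0 0.394" --pt "0 0.457 -0.368 0.095 0 0 0.394" --pt "0 0.457 -0.368 0.095 0 0 0.394" --pt "0 0.457 -0.368 0.095 0 0 0.394" --pt "0 0.457 -0.368 0.095 0 0 0.394" --pt "0 0.457 -0.368 0.095 0 0 0.394" --pt "0 0.457 -0.368 0.095 0 0 0.394" --pt "0 0.457 -0.368 0.095 0 0 0.394" --pt "0 0.457 -0.368 0.095 0 0 0.394" --pt "0 0.457 -0.368 0.095 0 0 0.394" --pt "0 0.457 -0.368 0.095 0 0 0.394" --pt "0 0.457 -0.368 0.095 0 0 0.394" --pt "0 0.457 -0.368 0.095 0 0 0.394" --pt "0 0.457 -0.368 0.095 0 0 0.394" --pt "0 0.457 -0.368 0.095 0 0 0.394" --pt "0 0.457 -0.368 0.095 0 0 0.394" --pt "0 0.457 -0.368 0.095 0 0 0.394" --pt "0 0.457 -0.368 0.095 0 0 0.394"

```text
time: 2.57
ee_pos: [501.1, 9.4, 150.6]
ee_rot: [0.0, 1.0, 0.025, 0.0]
ft_force: [0.1, 0.3, 0.3]
finger_gap: 0.1
```

```bash
python3 - <<'E'
from h import *
s=state();print(s["time"],s["ee_pos"],s["ee_rot"],s["ft_force"],s["finger_gap"])
w=capture("wrist");g=cv2.cvtColor(w["pixels"],cv2.COLOR_RGB2GRAY)
g=cv2.createCLAHE(3).apply(g)
cv2.imwrite("pics/w.png",g)
print(w["fx"],w["cx"],w["cy"],w["k1"],w["tool_from_camera"])
T=np.array(w["tool_from_camera"]);T=np.linalg.inv(T)
# project tool-axis tip and the fingertip drop point on the button plane
for z in (14,s["ee_pos"][2]-57):
  p=T@[0,0,z,1];x,y=p[:2]/p[2];f=1+w["k1"]*(x*x+y*y);print(z,w["fx"]*x*f+w["cx"],w["fy"]*y*f+w["cy"])
E
```

```text
2.5667 [501.10150546   9.37907883 150.61507254] [1.44410473e-04 9.99679297e-01 2.53234651e-02 5.88846623e-05] [0.07011799 0.34058574 0.32074235] 0.07247470344241853
354.15625199250763 280.2814638169882 209.55163538880024 -0.04751664926660465 [[ 2.20761704e-04 -9.53410945e-01 -3.01674529e-01  7.72184925e+01]
 [ 9.99998580e-01  7.14413739e-04 -1.52604361e-03 -5.53043347e-01]
 [ 1.67046711e-03 -3.01673764e-01  9.53409749e-01 -1.28383778e+02]
 [ 0.00000000e+00  0.00000000e+00  0.00000000e+00  1.00000000e+00]]
14 282.00159600375173 277.7215828017743
93.61507253540037 281.6483498309175 219.57543716437655
```

View pics/w.png

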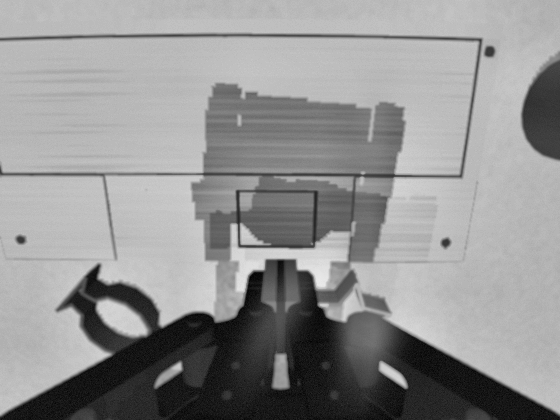

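The wrist view shows the seam rectangle from (238,191) to (317,247), centre (277.5,219). The fingertips would land at about (281.6,219.6), so I'll shift −2.5 mm along tool y and then descend gently.

Call:
move_arm --pt "0 0 -0.0025 0.02 0 0 0" --pt "0 0 -0.0025 0.04 0 0 0" --pt "0 0 -0.0025 0.055 0 0 0" --pt "0 0 -0.0025 0.065 0 0 0" --pt "0 0 -0.0025 0.072 0 0 0" --pt "0 0 -0.0025 0.075 0 0 0" --pt "0 0 -0.0025 0.077 0 0 0" --pt "0 0 -0.0025 0.078 0 0 0" --pt "0 0 -0.0025 0.079 0 0 0" --pt "0 0 -0.0025 0.08 0 0 0" --pt "0 0 -0.0025 0.081 0 0 0" --pt "0 0 -0.0025 0.081 0 0 0" --pt "0 0 -0.0025 0.081 0 0 0"

```text
time: 3.7
ee_pos: [502.0, 13.2, 69.8]
ee_rot: [0.0, 1.0, 0.026, 0.001]
ft_force: [0.8, -0.7, 4.6]
finger_gap: -0.1
```

Call:
move_arm --pt "0 0 0 0.0008 0 0 0" --pt "0 0 0 0.0015 0 0 0" --pt "0 0 0 0.0022 0 0 0" --pt "0 0 0 0.003 0 0 0" --pt "0 0 0 0.003 0 0 0" --pt "0 0 0 0.003 0 0 0"

```text
time: 4.2
ee_pos: [502.0, 13.2, 66.4]
ee_rot: [0.0, 1.0, 0.026, 0.0]
ft_force: [1.2, -1.5, 5.2]
finger_gap: -0.4
```

```bash
python3 - <<'E'
from h import *
s=state();print(s["time"],s["ee_pos"],s["ft_force"])
save(capture("side"),"s2.png")
E
```

```text
4.2 [501.9832361   13.19144007  66.42415005] [ 1.20880982 -1.5307311   5.23080227]
```

View pics/s2.png

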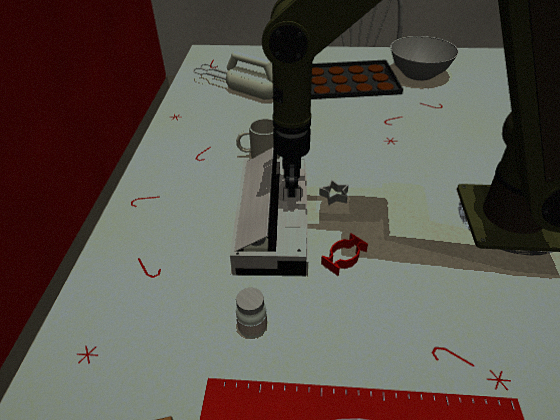

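The side view shows the lid already springing up at columns 240–275, clear of the hand. I'll let it finish swinging and then retreat straight up and back.

Call:
move_arm --pt "0 0 0 0 0 0 0" --pt "0 0 0 0 0 0 0" --pt "0 0 0 0 0 0 0" --pt "0 0 0 0 0 0 0" --pt "0 0 0 0 0 0 0" --pt "0 0 0 0 0 0 0" --pt "0 0 0 0 0 0 0" --pt "0 0 0 0 0 0 0" --pt "0 0 0 0 0 0 0" --pt "0 0 0 0 0 0 0" --pt "0 0 0 0 0 0 0" --pt "0 0 0 0 0 0 0" --pt "0 0 0 -0.01 0 0 0" --pt "0 0 0 -0.03 0 0 0" --pt "0 0 0 -0.06 0 0 0" --pt "0 -0.01 0 -0.09 0 0 0" --pt "0 -0.025 0 -0.12 0 0 0" --pt "0 -0.04 0 -0.15 0 0 0" --pt "0 -0.05 0 -0.18 0 0 0" --pt "0 -0.05 0 -0.2 0 0 0"

```text
time: 5.92
ee_pos: [446.9, 11.3, 267.2]
ee_rot: [-0.001, 1.0, 0.026, -0.003]
ft_force: [0.3, 0.9, -0.1]
finger_gap: 0.1
```

Call:
move_arm --pt "0 0 0.04 0 0 0 0" --pt "0 0 0.08 0 0 0 0" --pt "0 0 0.12 0 0 0 0" --pt "0 0 0.16 0 0 0 0" --pt "0 0 0.2 0 0 0 0" --pt "0 0 0.2 0 0 0 0" --pt "0 0 0.2 0 0 0 0" --pt "0 0 0.2 0 0 0 0" --pt "0 0 0.2 0 0 0 0" --pt "0 0 0.2 0 0 0 0" --pt "0 0 0.2 0 0 0 0" --pt "0 0 0.2 0 0 0 0"

```text
time: 6.92
ee_pos: [462.0, -187.9, 266.4]
ee_rot: [-0.0, 1.0, 0.027, -0.0]
ft_force: [0.9, -0.3, 0.7]
finger_gap: -0.1
```

```bash
python3 - <<'E'
from h import *
s=state();print(s["time"],s["ee_pos"],s["ft_force"])
p=capture("side");save(p,"s3.png");t=capture("top")
print("edge",[(place_of("lid_edge",q) or [0])[0] for q in (p,t)])
for n in ["candy_cutter","star_cutter","jar","mug"]:
  print(n,[np.round(place_of(n,q)[0]["location"]) if place_of(n,q) else None for q in (p,t)])
E
```

```text
6.9167 [ 461.97860639 -187.93020024  266.36108932] [ 0.85149176 -0.32515542  0.65601595]
edge [{'location': [601.5, 43.7, 137.8], 'score': 0.93}, {'location': [596.8, 47.3, 133.1], 'score': 0.96}]
candy_cutter [array([382., 147.,   2.]), array([387., 146.,   3.])]
star_cutter [array([401., -50.,  -1.]), array([404., -54.,   0.])]
jar [array([558., 325.,  -1.]), array([555., 327.,   1.])]
mug [array([ 581., -211.,    0.]), array([ 586., -220.,   -0.])]
```

View pics/s3.png

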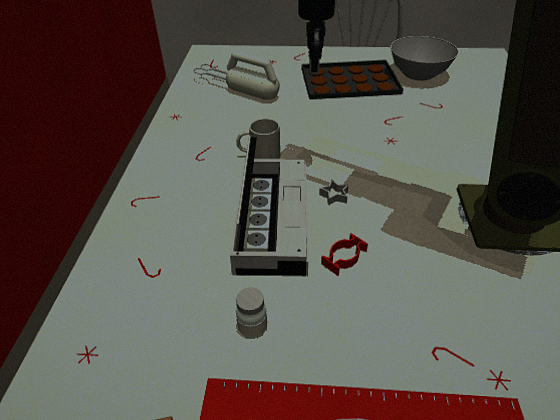

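The side view shows the lid fully up, with the sockets exposed around (258,215). The cutters, jar and mug haven't moved, and the hand is clear.

```bash
python3 -c "
from station import *
print(hand_in())"
```

```text
the job is handed in; nothing more can be done
None
```

The power dock is open: I pressed the hidden release button with closed fingertips, the lid sprang up by itself, and I've handed the job in.

- **Finding it:** I spotted the button by its seam in the top view, at about dock y −31 mm. The wrist camera agreed to within about 3 mm.
- **Pressing it:** The push took about 5 N. I held still while the lid finished rising, then moved the hand up and away.
- **Last checks:** The lid's front edge is at z ≈ 135 mm, fully up with the sockets exposed. The cutters, jar and mug read the same as at the start, within the few millimetres the cameras can resolve. The hand is clear with no contact force, and the clock stood at about 7 s. No checks failed or disagreed.

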